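Dry-fit the parts of a loudspeaker crossover on their mounts

ROBOT

A 6-joint arm with a two-finger parallel gripper is mounted at the origin on the work surface. World frame = base frame: x ahead of the robot, y to its left, z up, the work surface at z = 0. Lengths are in m, angles in rad, forces in N, time in s.
With the tool pointing down it reaches from about 0.3 to 0.875 m from the base axis. Payload 6.4 kg.
Tool frame: the origin (TCP) lies at the very end of the fingers, on their centre line; the grasp point (between the pads) lies 19 mm behind it; z points along the fingers, y is the line along which they close (so a half turn about z gives the same grasp; the last joint's range is limited). The gripper opens to 85 mm and grips with 20 to 120 N. Pads are 22 mm wide; open, the fingers measure 114 mm over their backs; the gripper's body (76 mm by 85 mm) begins 54 mm behind the grasp point. The pads swing forward as they close: fully open they stand 13 mm farther back than shut.
Start: joints at [-0.206, 0.181, 1.607, -0, 1.354, -0.206], TCP at [0.575, 0, 0.211] pointing down, gripper open.
Joint ranges: [-2.99, 2.99], [-0.89, 2.07], [0.3, 2.58], [-1.14, 4.28], [0, 2.63], [-3.12, 3.12]. Speed limits (rad/s): [2.57, 2.57, 3.01, 3.14, 3.14, 3.14].

INTERFACE

Orientations are given as a unit quaternion [w, x, y, z].
In Python, from bench import ctrl, camera, calibration, order, outline_of gives the robot as it stands.
- The arm moves only by the tool move_arm, never from a script. Its argument "series" is a list that holds one entry, the list of rows, each a list of 5 numbers: the opening, from 0 (shut) to 1 (fully open), then the shift along the tool's x, y, z in mm, then the turn about the tool's z in rad. A call has exactly 10 rows; each row is the pose to reach, as a shift and turn from the pose commanded when the call began, along the tool's axes at that moment; what a row does not reach only later rows make up. A row lasts 1/12 s, in which the tool goes at most 41.7 mm and 7.16 degrees, less where a joint would pass 70% of its speed; a pose out of reach is approached as far as the arm can. A call with a gripper value outside its range is refused whole. The fingers move at their own pace and stop on an object; the grip force is fixed at half the most. Time passes only in rows, so rows that repeat a pose let the fingers close, or fill a call up. It gives the time, the measured TCP pose, the force, the opening and the grip force at its end, in the units of the state.
- ctrl.get_obs(): the state, without advancing time (a new reading comes with each control period).
- camera(name): name is "scene" or "side" or "wrist"; returns (picture, depth): 400x640x3 uint8, blue, green, red; 400x640 float32, m along the optical axis (not along the pixel's ray), 0 where there is no reading.
- calibration(name): a dict with "intrinsics" (3x3 intrinsics, pixels), "k1" (the pictures are not rectified: a ray, as slopes to the right and down, at radius r is drawn at 1 + k1 r^2 times it, then the intrinsics apply), "rvec" (rotation vector, rad) and "tvec" (3), from world to camera coordinates, as OpenCV has them. Camera axes: x right, y down, z forward; pixel columns grow to the right and rows downward; lengths in m; the calibration is good to about 2 mm. A picture is of the moment at which its call begins: read the wrist's pose just before it. calibration takes no time and is no camera call; for the wrist camera it gives the pose at the moment of the call.
- order.hand_in(): hands the job in; it is judged then, once.
Trained networks look in the newest picture that a camera, given by its name, has taken for a name from the list of things; names that differ only in an ending like _2 or _b are one class to them, and where a whole thing is asked for, a point or a joint stands for the part that bears it (a point fixed in the world has none). Each returns a list of dicts, best first, with "conf" (0 to 1); they miss things now and then, are a little off and sometimes report something else, mostly with a low value. They report only what shows in the picture. A call takes as long as a camera call.
- outline_of(target, camera): "region" (400x640 bool, what is visible of it) and "bbox" ([centre column, centre row, width, height] in pixels, round what is visible of it).
The state is a dict: "time_s": time; "q": joint angles; "dq": joint speeds; "joint_efforts": joint torques, N m; "eef_pos": TCP position; "eef_rot": TCP orientation; "wrist_force": force on the tool from outside, world axes, zero at the start; "torque": the same for the moment, N m; "opening": opening from 0.0 (shut) to 1.0 (fully open); "grasp_force": force on a finger pad.
Only numpy, scipy, OpenCV 4.12 (cv2) and the standard library are available. Lean on these libraries where they do the work, as an engineer would, in place of code of your own. Each camera call takes 0.05 s, during which the arm holds its last target. There are 200 camera calls.

TASK

Dry-fit the crossover before it is wired: lay each copper coil flat over the hub that fits its bore (larger coil on the thick hub, smaller coil on the slim one), and lay each capacitor lengthwise and centred in the pair of saddles of its size (larger in the larger pair, smaller in the smaller pair). Set every part down gently rather than dropping it, leave all four lying still and let go, and leave the glue stick and the screwdriver where they are.

Things in the scene. Friction and masses are not known exactly. Their poses are not given: they have to be found in the camera images.
- large_coil: The larger of two loose air-core copper coils: a flat ring 60 mm outside, 34 mm bore, 26 mm high, about 270 g, with four black cable ties, lying flat. Origin: centre of its underside, z up.
- small_coil: The smaller of two loose air-core copper coils: a flat ring 44 mm outside, 24 mm bore, 20 mm high, about 110 g, with four black cable ties, lying flat. Origin: centre of its underside, z up.
- large_capacitor: The larger of two loose capacitors: a black cylinder 38 mm in diameter, 84 mm long (plus an 8 mm wire stub at each end), about 120 g, lying on its side; it can roll. Origin: middle of the cylinder on its axis (19 mm above what it lies on flat); x along the cylinder, which end is which does not matter.
- small_capacitor: The smaller of two loose capacitors: a black cylinder 26 mm in diameter, 56 mm long (plus an 8 mm wire stub at each end), about 40 g, lying on its side; it can roll. Origin: middle of the cylinder on its axis (13 mm above what it lies on flat); x along the cylinder, which end is which does not matter.
- thick_hub_mount: Fixed plywood base 130 (x) x 80 x 9 mm thick, brass posts (13 mm across, tops 27 mm above the bench) at x = +-57 mm; central thick grey hub, 22 mm in diameter for its lower third, tapering to 11 mm at its top, 31 mm above the bench. For the larger coil, flat on the plywood around it, underside 9 mm above the bench. Origin: centre of the underside, on the bench; z up.
- slim_hub_mount: Fixed plywood base 106 (x) x 64 x 9 mm thick, brass posts (13 mm across, tops 27 mm above the bench) at x = +-45 mm; central slim grey hub, 12 mm in diameter for its lower third, tapering to 6 mm at its top, 26 mm above the bench. For the smaller coil, flat on the plywood around it, underside 9 mm above the bench. Origin: centre of the underside, on the bench; z up.
- wide_saddle_mount: Fixed plywood base 130 (x) x 80 x 9 mm thick, brass posts (13 mm across, tops 27 mm above the bench) at x = +-57 mm; larger pair of grey V saddles at x = +-31 mm, 8 mm thick (54 mm free between), 48 mm wide, V bottoms 17, V tips 33 mm above the bench, sides rising 35 deg. For the larger capacitor, along x in both, its axis then 40 mm above the bench. Origin: centre of the underside, on the bench; z up.
- narrow_saddle_mount: Fixed plywood base 106 (x) x 64 x 9 mm thick, brass posts (13 mm across, tops 27 mm above the bench) at x = +-45 mm; smaller pair of grey V saddles at x = +-20 mm, 8 mm thick (32 mm free between), 32 mm wide, V bottoms 17, V tips 27 mm above the bench, sides rising 35 deg. For the smaller capacitor, along x in both, its axis then 33 mm above the bench. Origin: centre of the underside, on the bench; z up.
- glue_stick: A bystander to leave alone: an upright glue stick, white with a blue cap and red foot, 29 mm in diameter, 98 mm high, loose. Origin: centre of its underside.
- screwdriver: A bystander to leave alone: a red-handled screwdriver lying on the bench, 190 mm long, loose. Origin: about the middle of its length; x along it towards the tip.

How it is judged:
At the end, for the whole second after the job is handed in: Each coil lies flat on the plywood around its own hub, and each capacitor lies in both of its own saddles, along the base (within 10 degrees); each is within 10 mm of its mount's centre seen from above and within 4 mm of its seated height, released and at rest (horizontal distance between large_coil and thick_hub_mount below 0.01 m and z of large_coil in the frame of thick_hub_mount between 0.005 and 0.013 m and linear speed of each of large_coil, small_coil, large_capacitor, small_capacitor below 0.02 m/s and contact force between the fingers and large_coil below 0.1 N and angle between the z axis of large_coil and the z axis of thick_hub_mount, either way round below 0.17 rad and horizontal distance between small_coil and slim_hub_mount below 0.01 m and z of small_coil in the frame of slim_hub_mount between 0.005 and 0.013 m and contact force between the fingers and small_coil below 0.1 N and angle between the z axis of small_coil and the z axis of slim_hub_mount, either way round below 0.17 rad and horizontal distance between large_capacitor and wide_saddle_mount below 0.01 m and z of large_capacitor in the frame of wide_saddle_mount between 0.0362 and 0.0442 m and contact force between the fingers and large_capacitor below 0.1 N and angle between the x axis of large_capacitor and the x axis of wide_saddle_mount, either way round below 0.17 rad and horizontal distance between small_capacitor and narrow_saddle_mount below 0.01 m and z of small_capacitor in the frame of narrow_saddle_mount between 0.0289 and 0.0369 m and contact force between the fingers and small_capacitor below 0.1 N and angle between the x axis of small_capacitor and the x axis of narrow_saddle_mount, either way round below 0.17 rad); the robot touches nothing.
It fails at once if a coil or capacitor is dropped or thrown (faster than 0.8 m/s out of the fingers) ((linear speed of large_coil above 0.8 m/s and contact force between the fingers and large_coil below 0.1 N) or (linear speed of small_coil above 0.8 m/s and contact force between the fingers and small_coil below 0.1 N) or (linear speed of large_capacitor above 0.8 m/s and contact force between the fingers and large_capacitor below 0.1 N) or (linear speed of small_capacitor above 0.8 m/s and contact force between the fingers and small_capacitor below 0.1 N)).
It fails at once if the glue stick is moved more than 30 mm (distance of glue_stick from where it was at the start of the episode above 0.03 m).
It fails at once if the screwdriver is moved more than 30 mm (distance of screwdriver from where it was at the start of the episode above 0.03 m).
It also fails if it takes over 112 s, if anything falls off the work surface, if the arm or the gripper's body presses on something with over 40 N, if the wrist force passes 120 N, or if a joint passes its speed limit or range.

## Working session

There is one attempt and no reset: what is moved stays moved. The work goes in short steps, Python scripts to look and compute and a tool call to move; the robot and the scene stay as the last step left them, time stands still between calls to the robot, and variables do not carry over. Pictures are saved under pics/ and viewed, at most 14 in all, crops included, and the job is handed in when it is done.

Besides the shell and the picture viewer there is one more tool, called after ">>>" as name(argument=value, ...) on one line, values as JSON. move_arm: Moves the arm, as the interface text tells. Its arguments: {"type":"object","properties":{"series":{"type":"array","items":{"type":"array","items":{"type":"array","items":{"type":"number"}}}}},"required":["series"]}

```bash
mkdir -p pics; ls; cat > h.py <<'E'
import numpy as np, cv2
from bench import ctrl, camera, calibration, order, outline_of
def cloud(name, depth, c=None):
    c=c or calibration(name); K=np.array(c["intrinsics"],float)
    v,u=np.mgrid[0:depth.shape[0],0:depth.shape[1]]
    pts=np.stack([u,v],-1).reshape(-1,1,2).astype(np.float64)
    n=cv2.undistortPoints(pts,K,np.array([c["k1"],0,0,0,0.])).reshape(-1,2)
    z=depth.reshape(-1)
    P=np.c_[n*z[:,None],z]; R=cv2.Rodrigues(np.array(c["rvec"],float))[0]
    W=(P-np.array(c["tvec"]).reshape(3))@R
    W[z==0]=np.nan
    return W.reshape(*depth.shape,3)
E
python3 - <<'E'
from h import *
o=ctrl.get_obs(); print(o)
names="large_coil small_coil large_capacitor small_capacitor thick_hub_mount slim_hub_mount wide_saddle_mount narrow_saddle_mount glue_stick screwdriver".split()
for cam in ["scene","side"]:
    p,d=camera(cam); cv2.imwrite(f"pics/{cam}0.png",p); W=cloud(cam,d); np.save(cam+"W.npy",W)
    for n in names:
        for r in outline_of(n,cam)[:2]:
            w=W[r["region"]]; w=w[~np.isnan(w[:,0])]
            if len(w): print(cam,n,round(r["conf"],2),np.round(r["bbox"]),len(w),np.round(np.median(w,0),3),np.round(np.percentile(w,2,axis=0),3),np.round(np.percentile(w,98,axis=0),3))
E
```

```text
pics
{'time_s': 0.0, 'q': array([-2.06280218e-01,  1.81539952e-01,  1.60796920e+00,  3.15191679e-05,
        1.35383290e+00, -2.06266585e-01]), 'dq': array([ 0.00083934, -0.00014904,  0.00148829, -0.0015463 ,  0.00011902,
       -0.00015496]), 'joint_efforts': array([ 3.41415571e-04, -4.44869328e+01, -3.51340663e+01, -2.51131587e-04,
        9.11703974e-03,  3.43231875e-05]), 'eef_pos': array([5.74423441e-01, 1.60208169e-04, 2.09703566e-01]), 'eef_rot': array([-7.40492959e-04,  7.07113739e-01,  7.07099282e-01, -4.65836898e-04]), 'wrist_force': array([ 0.00881949,  0.40850448, -0.24259294]), 'torque': array([0.00985645, 0.05297243, 0.02249005]), 'grasp_force': 0.0, 'opening': 0.9999324869453992}
scene large_coil 0.9 [258. 167.  23.  24.] 392 [ 0.456 -0.209  0.02 ] [ 0.42  -0.246 -0.003] [ 0.483 -0.181  0.027]
scene large_coil 0.65 [222. 212.  40.  35.] 874 [ 0.624 -0.238  0.008] [ 0.569 -0.274 -0.002] [ 0.672 -0.211  0.025]
scene small_coil 0.6 [402. 217.  22.  18.] 247 [0.469 0.221 0.017] [ 0.444  0.201 -0.002] [0.487 0.24  0.022]
scene large_capacitor 0.86 [302. 185.  19.  25.] 363 
[... 1938 characters left out ...]
m_hub_mount 0.94 [320. 169.  36.  16.] 478 [0.624 0.244 0.007] [ 0.573  0.215 -0.002] [0.676 0.289 0.025]
side wide_saddle_mount 0.75 [357. 240.  65.  42.] 1428 [ 0.619 -0.102  0.008] [ 0.557 -0.145 -0.001] [ 0.685 -0.045  0.029]
side narrow_saddle_mount 0.74 [381. 287.  58.  35.] 1360 [ 0.616 -0.254  0.008] [ 0.565 -0.28  -0.001] [ 0.669 -0.216  0.025]
side glue_stick 0.66 [306. 136.  10.  28.] 132 [0.638 0.399 0.023] [ 0.53  -0.011 -0.003] [0.698 0.586 0.278]
side glue_stick 0.59 [373. 367. 104.  38.] 1146 [ 0.49  -0.416  0.02 ] [ 0.437 -0.425 -0.002] [ 0.612 -0.401  0.025]
side screwdriver 0.92 [374. 369. 105.  37.] 1149 [ 0.49  -0.416  0.02 ] [ 0.436 -0.425 -0.002] [ 0.612 -0.399  0.025]
```

```bash
python3 - <<'E'
from h import *
p,d=camera("wrist"); c=calibration("wrist"); Ww=cloud("wrist",d); np.save("wristW.npy",Ww); 
R=cv2.Rodrigues(np.array(c["rvec"],float))[0]; print(c, -R.T@np.array(c["tvec"]).reshape(3))
S=np.zeros((560,760,3),np.uint8) # 1.3px/mm? x .40-.72 rows, y .35..-.33 cols
def put(W,P,img,s=1000):
    w=W.reshape(-1,3);ok=~np.isnan(w[:,0]);w=w[ok];q=P.reshape(-1,3)[ok]
    k=np.argsort(w[:,2]);w=w[k];q=q[k]
    r=((0.72-w[:,0])*s).astype(int);cc=((0.33-w[:,1])*s).astype(int)
    m=(r>=0)&(r<img.shape[0])&(cc>=0)&(cc<img.shape[1]); 
    for dr in(0,1):
      for dc in (0,1):
        rr=np.minimum(r[m]+dr,img.shape[0]-1);c2=np.minimum(cc[m]+dc,img.shape[1]-1); img[rr,c2]=q[m]
A=np.zeros((330,660,3),np.uint8);hm=lambda W:cv2.applyColorMap(np.nan_to_num(np.clip(W[...,2]*1000*5,0,255)).astype(np.uint8),cv2.COLORMAP_JET)
for n in("scene","side"):
    W=np.load(n+"W.npy");put(W,hm(W),A)
cv2.imwrite("pics/top.png",A); cv2.imwrite("pics/wrist0.png",p)
s=cv2.imread("pics/scene0.png"); cv2.imwrite("pics/scene_c.png",cv2.resize(s[140:340,150:520],None,fx=2.1,fy=2.1,interpolation=cv2.INTER_CUBIC))
E
```

```text
{'intrinsics': array([[307.42971255,   0.        , 326.32531037],
       [  0.        , 307.42971255, 205.59646968],
       [  0.        ,   0.        ,   1.        ]]), 'k1': -0.0025755417366848605, 'rvec': array([-2.83472340e+00,  6.41980733e-04,  1.34956561e-03]), 'tvec': array([-0.57473189, -0.0395623 ,  0.38123244])} [0.57510036 0.07710979 0.37487831]
```

View pics/top.png

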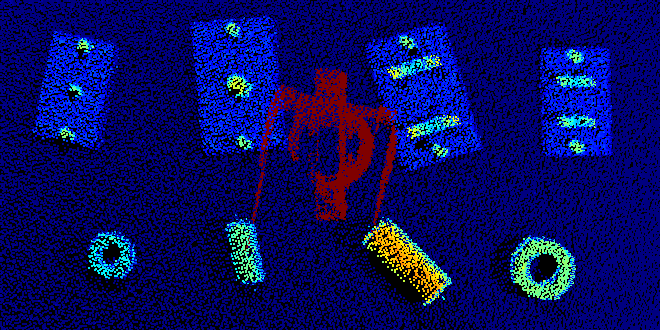

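View pics/wrist0.png

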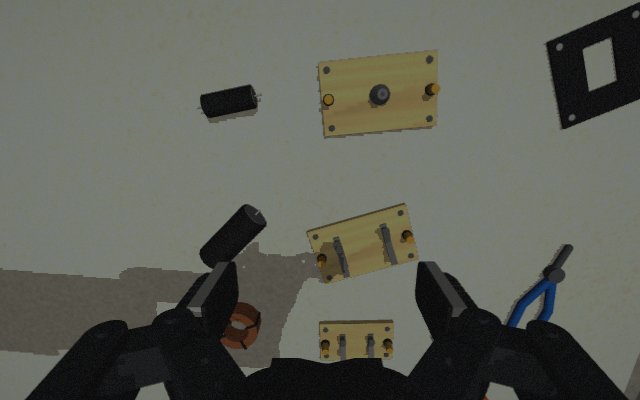

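View pics/scene_c.png

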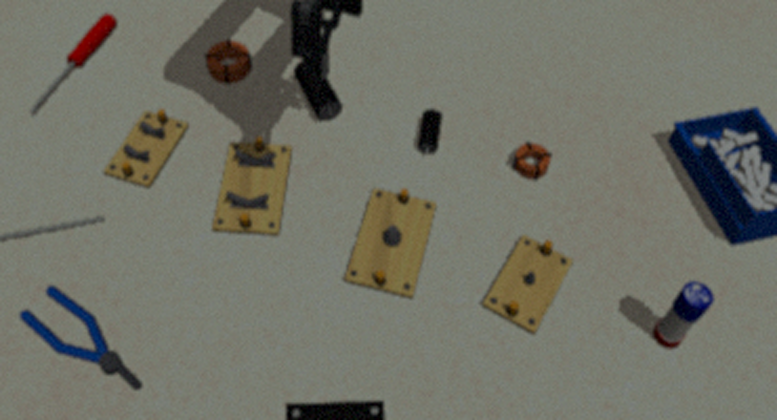

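```bash
cat >> h.py <<'E'
from scipy.optimize import minimize
OBJ=dict(large_coil=("c",.030,.030,.026),small_coil=("c",.022,.022,.020),large_capacitor=("r",.042,.019,.038),small_capacitor=("r",.028,.013,.026),
 thick_hub_mount=("r",.065,.040,.009),slim_hub_mount=("r",.053,.032,.009),wide_saddle_mount=("r",.065,.040,.009),narrow_saddle_mount=("r",.053,.032,.009))
def fit(W,name,x0,y0,a0):
    k,a,b,h=OBJ[name]; w=W.reshape(-1,3); w=w[~np.isnan(w[:,0])]
    w=w[np.hypot(w[:,0]-x0,w[:,1]-y0)<a+.03]
    hi=w[(w[:,2]>max(.0055,h*.4))&(w[:,2]<.06)]; lo=w[w[:,2]<.0035]
    if len(hi)<40: return None
    def sdf(q,p):
        d=p[:,:2]-q[:2]
        if k=="c": return np.hypot(*d.T)-a
        c,s=np.cos(q[2]),np.sin(q[2]); u=np.abs(d@[c,s])-a; v=np.abs(d@[-s,c])-b
        return np.maximum(u,v)
    def cost(q):
        t=.002; f=lambda s:1/(1+np.exp(-np.clip(s/t,-40,40)))*np.minimum(1,1+0*s)
        s=sdf(q,lo); s=s[s>-.017] if k=="c" else s
        return (f(sdf(q,hi)).sum()+f(-s).sum())
    best=None
    for da in ([-.15,0,.15] if k=="r" else [0]):
        r=minimize(cost,[x0,y0,a0+da],method="Nelder-Mead",options=dict(initial_simplex=np.array([[x0,y0,a0+da],[x0+.01,y0,a0+da],[x0,y0+.01,a0+da],[x0,y0,a0+da+.1]]),xatol=1e-5,fatol=1e-3))
        if best is None or r.fun<best.fun: best=r
    return np.round(best.x,4),round(best.fun/(len(hi)+len(lo)),3),len(hi),round(float(np.median(hi[:,2])),4)
G=dict(large_coil=(.453,-.213,0),small_coil=(.465,.217,0),large_capacitor=(.459,-.077,.87),small_capacitor=(.468,.084,.17),
 thick_hub_mount=(.635,.093,.05),slim_hub_mount=(.631,.254,-.17),wide_saddle_mount=(.625,-.095,.3),narrow_saddle_mount=(.619,-.247,.0))
E
python3 - <<'E'
from h import *
C={n:np.load(n+"W.npy") for n in("scene","side","wrist")}
for n,g in G.items():
    for c,W in C.items(): print(n,c,fit(W,n,*g))
    print(n,"all",fit(np.concatenate([C[c].reshape(-1,3) for c in C]),n,*g))
E
```

```text
large_coil scene (array([ 0.4522, -0.2112, -0.0211]), np.float64(0.109), 270, 0.0237)
large_coil side (array([ 0.4506, -0.2135,  0.0392]), np.float64(0.097), 551, 0.0242)
large_coil wrist (array([ 0.4519, -0.2128, -0.0109]), np.float64(0.098), 1028, 0.0265)
large_coil all (array([ 0.4517, -0.2129,  0.0102]), np.float64(0.101), 1849, 0.0249)
small_coil scene (array([0.4656, 0.221 , 0.0285]), np.float64(0.087), 184, 0.0185)
small_coil side (array([0.4627, 0.2178, 0.0137]), np.float64(0.103), 133, 0.0172)
small_coil wrist None
small_coil all (array([0.4639, 0.2202, 0.0378]), np.float64(0.051), 317, 0.0179)
large_capacitor scene (array([ 0.4621, -0.0716,  0.7625]), np.float64(0.077), 301, 0.0324)
large_capacitor side (array([ 0.4561, -0.0802,  0.7919]), np.float64(0.103), 522, 0.0321)
large_capacitor wrist (array([ 0.4591, -0.0752,  0.7835]), np.float64(0.052), 2059, 0.0359)
large_capacitor all (array([ 0.4591, -0.0754,  0.7848]), np.float64(0.068), 2882, 0.0349)
small_capacitor scene (array([0.4701, 0.0873, 0.2109]), np.float64(0.06), 182, 0.0223)
small_capacitor side (array([0.467 , 0.
[... 917 characters left out ...]
9,  0.2968]), np.float64(0.042), 1255, 0.0084)
wide_saddle_mount side (array([ 0.624 , -0.0918,  0.2935]), np.float64(0.051), 1258, 0.0082)
wide_saddle_mount wrist (array([ 0.623 , -0.0938,  0.2961]), np.float64(0.037), 5674, 0.01)
wide_saddle_mount all (array([ 0.6233, -0.0932,  0.2965]), np.float64(0.041), 8187, 0.0097)
narrow_saddle_mount scene (array([ 0.6184, -0.2451,  0.0131]), np.float64(0.048), 744, 0.0083)
narrow_saddle_mount side (array([ 0.619 , -0.2454,  0.0234]), np.float64(0.049), 1205, 0.008)
narrow_saddle_mount wrist (array([ 0.618 , -0.2463,  0.0231]), np.float64(0.054), 2680, 0.01)
narrow_saddle_mount all (array([ 0.6183, -0.2459,  0.0231]), np.float64(0.052), 4629, 0.0096)
```

>>> move_arm(series=[[[1,-21,-12,11,0.12],[1,-43,-25,22,0.24],[1,-64,-37,33,0.36],[1,-85,-49,44,0.48],[1,-107,-62,55,0.6],[1,-128,-74,66,0.72],[1,-149,-86,77,0.84],[1,-170,-98,88,0.96],[1,-192,-111,99,1.08],[1,-213,-123,110,1.2]]])

```text
time_s: 1.98
eef_pos: [0.4513, -0.214, 0.1003]
eef_rot: [0.0, 0.983, 0.181, 0.0]
wrist_force: [0.6, -0.2, -0.5]
opening: 0.998
grasp_force: 0.0
```

```bash
cat >> h.py <<'E'
# tool yaw psi: world direction of tool y; to(): shift/turn (mm, rad) from pose c=(x,y,z,psi) to t
def pose():
    o=ctrl.get_obs(); w,x,y,z=o["eef_rot"]; ty=np.array([2*(x*y-w*z),1-2*(x*x+z*z)])
    return np.r_[o["eef_pos"],np.arctan2(ty[1],ty[0])],o
def to(t,c=None):
    c=pose()[0] if c is None else np.array(c); d=np.array(t)-c; p=c[3]
    return np.round([1000*(d[:2]@[-np.sin(p),np.cos(p)]),1000*(d[:2]@[np.cos(p),np.sin(p)]),-1000*d[2],-d[3]],3)
E
python3 - <<'E'
from h import *
p,d=camera("wrist"); W=cloud("wrist",d); cv2.imwrite("pics/w1.png",p)
print(pose()[0],pose()[1]["time_s"]); print(fit(W,"large_coil",*G["large_coil"]))
print(to([.452,-.213,.004,-1.2]))
E
```

```text
[ 0.44874494 -0.21638699  0.09814657 -1.2148208 ] 2.0333
(array([ 0.4461, -0.2162,  0.0648]), np.float64(0.064), 3150, 0.0251)
[ 4.2310e+00 -2.0400e+00  9.4147e+01 -1.5000e-02]
```

```bash
python3 - <<'E'
from h import *
for i in range(4):
    a=pose()[0]; p,d=camera("wrist"); W=cloud("wrist",d); print(a,fit(W,"large_coil",*G["large_coil"])[0])
E
```

```text
[ 0.44874494 -0.21638699  0.09814657 -1.2148208 ] [ 0.4501 -0.2118  0.0278]
[ 0.44972909 -0.21471603  0.09898084 -1.20657014] [ 0.4505 -0.2127  0.033 ]
[ 0.45089172 -0.21376712  0.09985641 -1.20228271] [ 0.4502 -0.2133  0.04  ]
[ 0.45179264 -0.21324271  0.10051278 -1.20004942] [ 0.4498 -0.2135  0.0864]
```

View pics/w1.png

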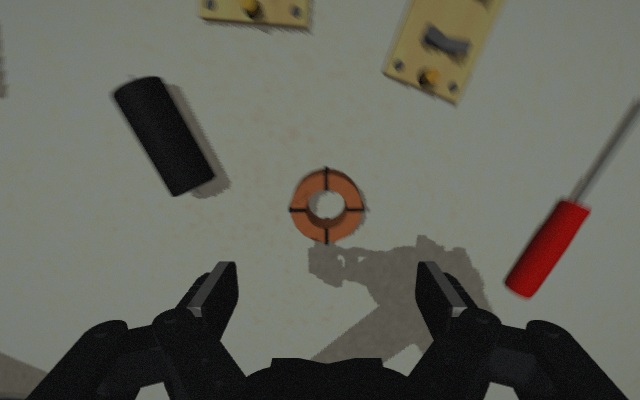

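>>> move_arm(series=[[[1,-1,0,10,0.1],[1,-1,0,22,0.2],[1,-1,0,34,0.3],[1,-1,0,46,0.4],[1,-1,0,58,0.4],[1,-1,0,70,0.4],[1,-1,0,80,0.4],[1,-1,0,88,0.4],[1,-1,0,94,0.4],[1,-1,0,96,0.4]]])

```text
time_s: 3.07
eef_pos: [0.451, -0.2128, 0.0039]
eef_rot: [-0.0, 1.0, -0.014, -0.0]
wrist_force: [-0.9, -0.3, 1.0]
opening: 1.001
grasp_force: 0.0
```

>>> move_arm(series=[[[0.6,0,0,0,0],[0.5,0,0,0,0],[0.4,0,0,0,0],[0.3,0,0,0,0],[0.3,0,0,0,0],[0.3,0,0,0,0],[0.3,0,0,0,0],[0.3,0,0,0,0],[0.3,0,0,0,0],[0.3,0,0,0,0]]])

```text
time_s: 3.9
eef_pos: [0.4516, -0.2139, 0.0052]
eef_rot: [0.0, 1.0, -0.015, 0.0]
wrist_force: [-0.5, -0.5, 5.8]
opening: 0.3
grasp_force: 2.8
```

```bash
python3 - <<'E'
from h import *
print(pose()); p,d=camera("wrist"); cv2.imwrite("pics/w2.png",p)
E
```

```text
(array([ 0.45155699, -0.21385743,  0.00519307, -1.60004038]), {'time_s': 3.9, 'q': array([-6.80229298e-01,  3.11108342e-01,  1.92756958e+00, -1.59456102e-04,
        9.01665106e-01,  9.19909525e-01]), 'dq': array([ 0.00095308, -0.00070541, -0.00032726,  0.00049248, -0.00172146,
        0.00054705]), 'joint_efforts': array([ 3.04133305e-01, -3.86998773e+01, -2.37769049e+01,  1.79963652e-01,
       -1.27515723e-01, -7.24395024e-03]), 'eef_pos': array([ 0.45155699, -0.21385743,  0.00519307]), 'eef_rot': array([ 4.35032998e-04,  9.99892906e-01, -1.46213075e-02,  4.52824754e-04]), 'wrist_force': array([-0.47653386, -0.51365339,  5.81211535]), 'torque': array([-0.09601412,  0.08934109, -0.01969114]), 'grasp_force': 2.8277685027569532, 'opening': 0.30011279418345804})
```

View pics/w2.png

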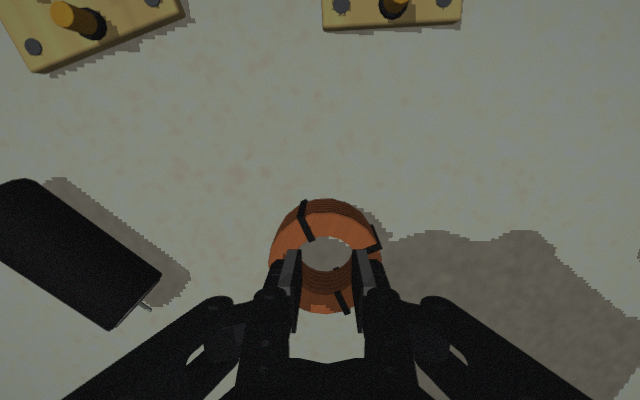

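```bash
python3 - <<'E'
from h import *
p,d=camera("wrist"); W=cloud("wrist",d)
for r,c in [(215,325),(225,285),(225,360),(300,318),(250,278),(262,292),(270,290),(290,290),(270,366),(300,363),(320,295)]: print(r,c,np.round(W[r,c],4), np.round(d[r,c],3))
for cam in("side","scene"):
    p,d=camera(cam);W=cloud(cam,d); print(cam,fit(W,"large_coil",.4515,-.2139,0)); cv2.imwrite(f"pics/{cam}2.png",cv2.resize(p[250:330,250:350] if cam=="side" else p[130:200,210:310],None,fx=5,fy=5,interpolation=cv2.INTER_CUBIC))
E
```

```text
215 325 [ 0.479  -0.2142  0.0276] 0.15
225 285 [ 0.4718 -0.1932  0.0207] 0.159
225 360 [ 0.4731 -0.2314  0.0272] 0.152
300 318 [ 0.4315 -0.209   0.0286] 0.164
250 278 [ 0.461  -0.1898  0.0277] 0.156
262 292 [ 0.463  -0.1988  0.0447] 0.139
270 290 [ 0.4629 -0.1987  0.0517] 0.132
290 290 [ 0.4613 -0.2001  0.0646] 0.121
270 366 [ 0.4618 -0.2315  0.0516] 0.133
300 363 [ 0.4559 -0.2287  0.0646] 0.122
320 295 [ 0.447  -0.2011  0.0644] 0.125
side (array([ 4.499e-01, -2.155e-01, -1.000e-04]), np.float64(0.09), 468, 0.0247)
scene (array([ 0.4543, -0.2096, -0.0252]), np.float64(0.096), 304, 0.0253)
```

View pics/side2.png

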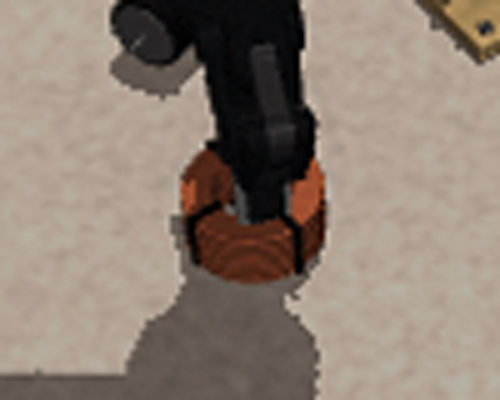

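>>> move_arm(series=[[[0.3,0,0,-5,0],[0.3,0,0,-12,0],[0.3,0,0,-22,0],[0.3,0,0,-32,0],[0.3,0,0,-42,0],[0.3,0,0,-52,0],[0.3,0,0,-60,0],[0.3,0,0,-60,0],[0.3,0,0,-60,0],[0.3,0,0,-60,0]]])

```text
time_s: 4.93
eef_pos: [0.4509, -0.2132, 0.0644]
eef_rot: [-0.0, 1.0, -0.015, -0.0]
wrist_force: [-0.9, 0.2, 0.5]
opening: 0.3
grasp_force: 0.0
```

```bash
cat > tip.py <<'E'
from h import *
a,o=pose(); p,d=camera("wrist"); W=cloud("wrist",d); print(a,o["opening"],o["wrist_force"])
cv2.imwrite("pics/tip.png",p)
# gripper-frame points: within 60 mm of tool axis horizontally and above tcp-10mm, nothing else higher than .045
w=W.reshape(-1,3); m=(np.hypot(w[:,0]-a[0],w[:,1]-a[1])<.06)&(w[:,2]>.035); w=w[m]
ty=np.array([np.cos(a[3]),np.sin(a[3])]); tx=np.array([-ty[1],ty[0]]); d2=w[:,:2]-a[:2]
g=np.c_[d2@tx,d2@ty,w[:,2]-a[2]]*1000
for s in(-1,1):
    q=g[g[:,1]*s>0]; k=np.argsort(q[:,2])[:60]; print(s,"lowest",np.round(np.percentile(q[:,2],[0,1,3,10]),1),"there",np.round(np.median(q[k],0),1))
E
python3 tip.py
```

```text
[ 0.45085772 -0.21316981  0.06438549 -1.60002042] 0.30008123638562095 [-0.88067906  0.24286271  0.51260296]
-1 lowest [21.5 31.6 41.6 65.9] there [  7.1 -12.7  25.7]
1 lowest [21.1 32.  41.5 65.9] there [ 6.5 13.1 25.6]
```

>>> move_arm(series=[[[0.7,0,0,0,0],[0.7,0,0,0,0],[0.7,0,0,0,0],[0.7,0,0,0,0],[0.7,0,0,0,0],[0.7,0,0,0,0],[0.7,0,0,0,0],[0.7,0,0,0,0],[0.7,0,0,0,0],[0.7,0,0,0,0]]])

```text
time_s: 5.82
eef_pos: [0.4511, -0.2134, 0.0646]
eef_rot: [0.0, 1.0, -0.015, 0.0]
wrist_force: [0.2, 0.2, 0.4]
opening: 0.702
grasp_force: 0.0
```

```bash
python3 tip.py
```

```text
[ 0.45109041 -0.21335555  0.06461592 -1.59996001] 0.7019344698321844 [0.21369046 0.22508434 0.35970954]
-1 lowest [26.7 34.2 41.6 60.8] there [ -0.1 -29.6  29. ]
1 lowest [26.7 34.2 41.2 60.5] there [-0.5 30.2 29. ]
```

View pics/tip.png

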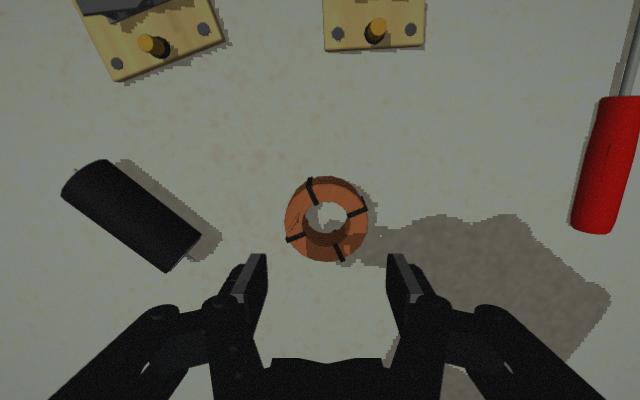

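>>> move_arm(series=[[[1,0,0,8,0.1],[1,0,0,20,0.2],[1,0,0,32,0.3],[1,0,0,44,0.35],[1,0,0,54,0.35],[1,0,0,64,0.35],[1,0,0,74,0.35],[1,0,0,81,0.35],[1,0,0,85,0.35],[1,0,0,87,0.35]]])

```text
time_s: 6.7
eef_pos: [0.4508, -0.2132, -0.0231]
eef_rot: [-0.0, 0.982, -0.188, -0.0]
wrist_force: [0.6, -0.1, 0.8]
opening: 0.996
grasp_force: 0.0
```

>>> move_arm(series=[[[0.8,0,0,0,0],[0.7,0,0,0,0],[0.6,0,0,0,0],[0.5,0,0,0,0],[0.4,0,0,0,0],[0.4,0,0,0,0],[0.4,0,0,0,0],[0.4,0,0,0,0],[0.4,0,0,0,0],[0.4,0,0,0,0]]])

```text
time_s: 7.53
eef_pos: [0.4518, -0.2139, -0.0216]
eef_rot: [0.0, 0.982, -0.188, 0.001]
wrist_force: [-0.2, -0.6, 5.5]
opening: 0.666
grasp_force: 64.7
```

>>> move_arm(series=[[[0.4,0,0,-4,0],[0.4,0,0,-12,0],[0.4,0,0,-24,0],[0.4,0,0,-38,0],[0.4,0,0,-52,0],[0.4,0,0,-66,0],[0.4,0,0,-80,0],[0.4,0,0,-90,0],[0.4,0,0,-97,0],[0.4,0,0,-100,0]]])

```text
time_s: 8.37
eef_pos: [0.4515, -0.2136, 0.0787]
eef_rot: [0.0, 0.982, -0.188, 0.001]
wrist_force: [0.5, -0.5, -2.0]
opening: 0.665
grasp_force: 64.3
```

```bash
python3 - <<'E'
from h import *
print(pose()[0],pose()[1]["grasp_force"]); print(to([.6341,.0923,.078,-1.476],[.4511,-.2134,.078,-1.95]))
E
```

```text
[ 0.45145271 -0.21362056  0.07873818 -1.94995361] 64.29640699924903
[  56.835 -351.726   -0.      -0.474]
```

>>> move_arm(series=[[[0.4,2,-11,0,-0.02],[0.4,6,-35,0,-0.05],[0.4,11,-70,0,-0.1],[0.4,17,-106,0,-0.15],[0.4,23,-141,0,-0.2],[0.4,29,-176,0,-0.25],[0.4,34,-211,0,-0.3],[0.4,40,-246,0,-0.35],[0.4,46,-282,0,-0.4],[0.4,51,-315,0,-0.45]]])

```text
time_s: 9.2
eef_pos: [0.615, 0.0634, 0.0762]
eef_rot: [-0.0, 0.999, 0.037, -0.001]
wrist_force: [1.2, -0.8, -3.5]
opening: 0.664
grasp_force: 64.4
```

```bash
python3 - <<'E'
from h import *
# commanded pose after move
c=np.array([.4511,-.2134,.078,-1.95]); p=c[3]
xy=c[:2]+.051*np.array([-np.sin(p),np.cos(p)])-.315*np.array([np.cos(p),np.sin(p)])
print(xy,pose()[0]); print(to([.6341,.0923,.03,-1.476],[*xy,.078,-1.5]))
E
```

```text
[0.61508391 0.06034309] [ 0.61500817  0.06336407  0.07623893 -1.49614481]
[ 2.1229e+01 -3.0532e+01  4.8000e+01 -2.4000e-02]
```

>>> move_arm(series=[[[0.4,5,-7,0,-0.02],[0.4,10,-15,0,-0.02],[0.4,16,-23,0,-0.02],[0.4,20,-29,4,-0.02],[0.4,21,-31,12,-0.02],[0.4,21,-31,22,-0.02],[0.4,21,-31,32,-0.02],[0.4,21,-31,42,-0.02],[0.4,21,-31,47,-0.02],[0.4,21,-31,48,-0.02]]])

```text
time_s: 10.03
eef_pos: [0.6322, 0.0922, 0.0273]
eef_rot: [-0.0, 0.999, 0.045, -0.002]
wrist_force: [-0.8, 0.2, -3.4]
opening: 0.663
grasp_force: 64.6
```

```bash
python3 - <<'E'
from h import *
for i in range(3): p,d=camera("wrist")
a=pose()[0];p,d=camera("wrist");W=cloud("wrist",d);print(a);cv2.imwrite("pics/w4.png",p)
print(fit(W,"thick_hub_mount",.6341,.0923,.095))
W2=W.copy(); W2[...,2]-=.045; W2[W2[...,2]<.015]=np.nan
w=W.reshape(-1,3); k=(w[:,2]>.072)&(w[:,2]<.084)&(np.hypot(w[:,0]-a[0],w[:,1]-a[1])<.04); r,c=None,None
q=w[k]; print(len(q),np.percentile(q,[1,50,99],axis=0))
E
```

```text
[ 0.63400729  0.09252801  0.02969565 -1.4803807 ]
(array([0.6339, 0.0917, 0.094 ]), np.float64(0.034), 14720, 0.0105)
10755 [[0.60676027 0.05959645 0.07247293]
 [0.63879194 0.09260508 0.0788554 ]
 [0.66255325 0.12750646 0.08310831]]
```

View pics/w4.png

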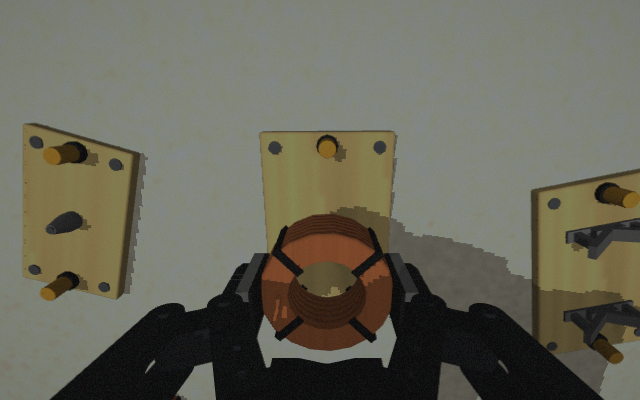

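>>> move_arm(series=[[[0.4,0,0,4,0],[0.4,0,0,10,0],[0.4,0,0,16,0],[0.4,0,0,22,0],[0.4,0,0,28,0],[0.4,0,0,33,0],[0.4,0,0,37,0],[0.4,0,0,40,0],[0.4,0,0,42,0],[0.4,0,0,42.5,0]]])

```text
time_s: 11.07
eef_pos: [0.6337, 0.0928, -0.0125]
eef_rot: [0.0, 0.999, 0.045, -0.0]
wrist_force: [-5.2, 0.8, 5.3]
opening: 0.664
grasp_force: 65.4
```

>>> move_arm(series=[[[0.4,0,0,0,0],[0.4,0,0,0,0],[0.5,0,0,0,0],[0.6,0,0,0,0],[0.65,0,0,0,0],[0.7,0,0,0,0],[0.75,0,0,0,0],[0.8,0,0,0,0],[0.9,0,0,0,0],[0.9,0,0,0,0]]])

```text
time_s: 11.9
eef_pos: [0.634, 0.0928, -0.013]
eef_rot: [0.0, 0.999, 0.045, 0.0]
wrist_force: [-0.5, 0.5, 0.2]
opening: 0.899
grasp_force: 0.0
```

>>> move_arm(series=[[[1,0,0,0,0],[1,0,0,-5,0],[1,0,0,-15,0],[1,0,0,-30,0],[1,0,0,-45,0],[1,0,0,-60,0],[1,0,0,-75,0],[1,0,0,-90,0],[1,0,0,-98,0],[1,0,0,-100,0]]])

```text
time_s: 12.73
eef_pos: [0.6357, 0.0928, 0.0907]
eef_rot: [0.0, 0.999, 0.045, 0.003]
wrist_force: [0.6, 0.9, 0.6]
opening: 1.004
grasp_force: 0.0
```

```bash
python3 - <<'E'
from h import *
for i in range(3): p,d=camera("wrist")
a=pose()[0];p,d=camera("wrist");W=cloud("wrist",d);print(a)
V=W.copy();V[...,2]-=.009; print(fit(V,"large_coil",.634,.0925,0),fit(W,"small_capacitor",.4669,.0851,.194))
c=[.6341,.0923,.0875,-1.48]; print(to([.459,-.0754,.06,-.786],c), to([.4669,.0851,.06,-1.377],c))
E
```

```text
[ 0.63361743  0.09281636  0.08708103 -1.4800191 ]
(array([0.6312, 0.0924, 0.093 ]), np.float64(0.082), 4564, 0.0263) (array([0.4695, 0.0872, 0.0925]), np.float64(0.075), 476, 0.0194)
[-189.584  151.133   27.5     -0.694] [-1.67164e+02 -7.99000e+00  2.75000e+01 -1.03000e-01]
```

>>> move_arm(series=[[[1,-10,0,0,-0.02],[1,-35,-2,0,-0.05],[1,-65,-3,0,-0.1],[1,-95,-5,2,-0.1],[1,-125,-6,8,-0.1],[1,-148,-8,14,-0.1],[1,-162,-8,20,-0.1],[1,-167,-8,24,-0.1],[1,-167,-8,27.5,-0.1],[1,-167,-8,27.5,-0.1]]])

```text
time_s: 13.77
eef_pos: [0.467, 0.0856, 0.0589]
eef_rot: [-0.0, 0.995, 0.095, -0.0]
wrist_force: [-0.1, -0.6, 0.6]
opening: 0.999
grasp_force: 0.0
```

```bash
python3 - <<'E'
from h import *
for i in range(3): p,d=camera("wrist")
a=pose()[0];p,d=camera("wrist");W=cloud("wrist",d);print(a)
f=fit(W,"small_capacitor",.4669,.0851,.194); print(f)
x,y,t=f[0]; print(to([x,y,-.017,t-np.pi/2]))
E
```

```text
[ 0.46812468  0.08549416  0.0598562  -1.38021999]
(array([0.467 , 0.0848, 0.1991]), np.float64(0.046), 2837, 0.0248)
[-1.1170e+00  5.2400e-01  7.6886e+01 -8.0000e-03]
```

>>> move_arm(series=[[[1,-1,0.5,8,0],[1,-1,0.5,20,0],[1,-1,0.5,32,0],[1,-1,0.5,44,0],[1,-1,0.5,54,0],[1,-1,0.5,63,0],[1,-1,0.5,70,0],[1,-1,0.5,75,0],[1,-1,0.5,77,0],[1,-1,0.5,77,0]]])

```text
time_s: 14.8
eef_pos: [0.4657, 0.085, -0.0178]
eef_rot: [-0.0, 0.995, 0.095, -0.0]
wrist_force: [-0.2, 0.5, -0.1]
opening: 0.999
grasp_force: 0.0
```

>>> move_arm(series=[[[0.8,0,0,0,0],[0.6,0,0,0,0],[0.5,0,0,0,0],[0.4,0,0,0,0],[0.3,0,0,0,0],[0.2,0,0,0,0],[0.1,0,0,0,0],[0.1,0,0,0,0],[0.1,0,0,0,0],[0.1,0,0,0,0]]])

```text
time_s: 15.63
eef_pos: [0.4663, 0.085, -0.0168]
eef_rot: [0.0, 0.995, 0.095, 0.0]
wrist_force: [-2.1, 0.1, 5.5]
opening: 0.281
grasp_force: 58.7
```

>>> move_arm(series=[[[0.1,0,0,-4,0],[0.1,0,0,-12,0],[0.1,0,0,-24,0],[0.1,0,0,-38,0],[0.1,0,0,-52,0],[0.1,0,0,-66,0],[0.1,0,0,-80,0],[0.1,0,0,-90,0],[0.1,0,0,-97,0],[0.1,0,0,-100,0]]])

```text
time_s: 16.47
eef_pos: [0.4666, 0.0849, 0.0839]
eef_rot: [0.0, 0.995, 0.095, 0.001]
wrist_force: [0.1, -0.2, 0.2]
opening: 0.278
grasp_force: 59.0
```

```bash
python3 - <<'E'
from h import *
print(pose()[0],pose()[1]["grasp_force"]); print(to([.6183,-.2459,.083,-1.548],[.4667,.0852,.083,-1.38]))
E
```

```text
[ 0.46659446  0.0849228   0.08390615 -1.37995634] 58.96255016326904
[ 8.60590e+01  3.53841e+02 -0.00000e+00  1.68000e-01]
```

>>> move_arm(series=[[[0.1,3,12,0,0.01],[0.1,9,36,0,0.03],[0.1,17,71,0,0.05],[0.1,26,106,0,0.07],[0.1,34,142,0,0.09],[0.1,43,177,0,0.11],[0.1,52,212,0,0.13],[0.1,60,248,0,0.15],[0.1,69,283,0,0.168],[0.1,77,317,0,0.168]]])

```text
time_s: 17.3
eef_pos: [0.6014, -0.2144, 0.0811]
eef_rot: [-0.0, 1.0, 0.01, -0.001]
wrist_force: [0.4, -0.3, 0.4]
opening: 0.279
grasp_force: 59.0
```

```bash
cat >> h.py <<'E'
def after(c,m):
    p=c[3]; xy=np.array(c[:2])+m[0]/1e3*np.array([-np.sin(p),np.cos(p)])+m[1]/1e3*np.array([np.cos(p),np.sin(p)])
    return [*np.round(xy,4),c[2]-m[2]/1e3,c[3]-m[3]]
E
python3 - <<'E'
from h import *
c=after([.4667,.0852,.083,-1.38],[77,317,0,.168]); print(c,pose()[0]); print(to([.6183,-.2459,.04,-1.548],c))
E
```

```text
[np.float64(0.6024), np.float64(-0.2114), 0.083, -1.5479999999999998] [ 0.60135532 -0.21442592  0.08108714 -1.55011472]
[15.109 34.853 43.     0.   ]
```

>>> move_arm(series=[[[0.1,3,8,0,0],[0.1,7,17,0,0],[0.1,12,27,0,0],[0.1,15,34,4,0],[0.1,15,35,12,0],[0.1,15,35,22,0],[0.1,15,35,32,0],[0.1,15,35,40,0],[0.1,15,35,43,0],[0.1,15,35,43,0]]])

```text
time_s: 18.13
eef_pos: [0.6163, -0.2451, 0.0378]
eef_rot: [-0.001, 1.0, 0.012, -0.001]
wrist_force: [-0.6, -0.2, 0.1]
opening: 0.279
grasp_force: 59.0
```

```bash
cat > chk.py <<'E'
from h import *
import sys
cap,mnt,top=sys.argv[1],sys.argv[2],float(sys.argv[3])
for i in range(3): p,d=camera("wrist")
a=pose()[0];p,d=camera("wrist");W=cloud("wrist",d);print(a);cv2.imwrite("pics/%s.png"%cap,p)
g=G[mnt]; print(fit(W,mnt,*g))
k,L,r,h=OBJ[cap]; t=a[3]+np.pi/2; w=W.reshape(-1,3); d2=w[:,:2]-a[:2]; u=d2@[np.cos(t),np.sin(t)]; v=d2@[-np.sin(t),np.cos(t)]
m=(np.abs(v)<r*.6)&(w[:,2]>top-h*.6)&(w[:,2]<top+.006)&(np.abs(u)<L+.02)&(np.abs(u)>.013)
print(m.sum(),"along axis",np.round(np.percentile(u[m],[0.5,2,98,99.5]),4),"z",np.percentile(w[m,2],[50,95]))
E
python3 chk.py small_capacitor narrow_saddle_mount 0.083
```

```text
[ 0.6177395  -0.24630144  0.04004185 -1.54769216]
(array([ 0.6181, -0.2465,  0.022 ]), np.float64(0.039), 7856, 0.0104)
2494 along axis [-0.0267 -0.0257  0.0331  0.0366] z [0.08262976 0.08424175]
```

View pics/small_capacitor.png

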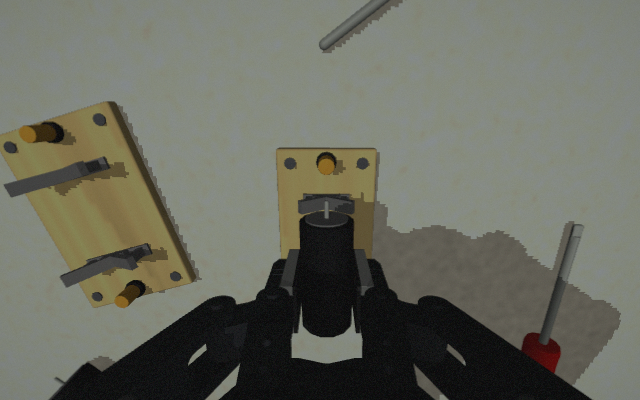

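>>> move_arm(series=[[[0.1,0,0,4,0],[0.1,0,0,9,0],[0.1,0,0,14,0],[0.1,0,0,19,0],[0.1,0,0,24,0],[0.1,0,0,28,0],[0.1,0,0,31,0],[0.1,0,0,34,0],[0.1,0,0,36,0],[0.1,0,0,36.7,0]]])

```text
time_s: 19.17
eef_pos: [0.6173, -0.2463, 0.0032]
eef_rot: [-0.0, 1.0, 0.011, -0.0]
wrist_force: [-4.1, 1.4, 6.4]
opening: 0.279
grasp_force: 59.7
```

>>> move_arm(series=[[[0.1,0,0,0,0],[0.1,0,0,0,0],[0.2,0,0,0,0],[0.25,0,0,0,0],[0.3,0,0,0,0],[0.35,0,0,0,0],[0.4,0,0,0,0],[0.5,0,0,0,0],[0.6,0,0,0,0],[0.6,0,0,0,0]]])

```text
time_s: 20.0
eef_pos: [0.6174, -0.2464, 0.0028]
eef_rot: [0.0, 1.0, 0.011, 0.0]
wrist_force: [0.4, -0.2, 0.2]
opening: 0.602
grasp_force: 0.0
```

>>> move_arm(series=[[[0.6,0,0,0,0],[0.6,0,0,-5,0],[0.6,0,0,-15,0],[0.6,0,0,-30,0],[0.6,0,0,-45,0],[0.8,0,0,-60,0],[1,0,0,-75,0],[1,0,0,-85,0],[1,0,0,-90,0],[1,0,0,-90,0]]])

```text
time_s: 20.83
eef_pos: [0.6186, -0.247, 0.0955]
eef_rot: [0.001, 1.0, 0.011, 0.002]
wrist_force: [0.7, 0.5, 0.8]
opening: 1.005
grasp_force: 0.0
```

```bash
python3 - <<'E'
from h import *
for i in range(3): p,d=camera("wrist")
a=pose()[0];p,d=camera("wrist");W=cloud("wrist",d);print(a);cv2.imwrite("pics/w6.png",p)
V=W.copy();V[...,2]-=.020;print(fit(V,"small_capacitor",.618,-.246,.022))
print(to([.459,-.0754,.06,-.786]))
E
```

```text
[ 0.61687232 -0.24602161  0.09214788 -1.54798705]
(array([ 0.6177, -0.2462,  0.0273]), np.float64(0.049), 2563, 0.0242)
[-153.776 -174.076   31.75    -0.762]
```

View pics/w6.png

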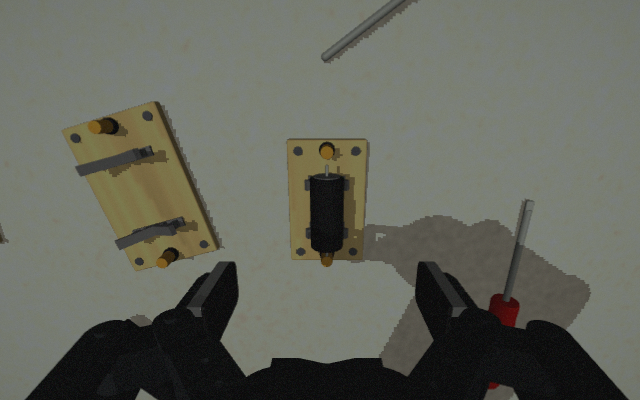

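Small capacitor at (327,212) seated in both saddles, centred. Next, the large capacitor.

>>> move_arm(series=[[[1,-12,-14,0,-0.05],[1,-31,-35,0,-0.13],[1,-51,-58,0,-0.22],[1,-72,-81,0,-0.31],[1,-92,-104,2,-0.4],[1,-113,-127,8,-0.5],[1,-133,-150,15,-0.6],[1,-148,-167,22,-0.68],[1,-154,-174,29,-0.76],[1,-154,-174,32,-0.76]]])

```text
time_s: 21.87
eef_pos: [0.4565, -0.0736, 0.059]
eef_rot: [-0.002, 0.924, 0.384, -0.002]
wrist_force: [-0.6, -0.1, -0.6]
opening: 0.999
grasp_force: 0.0
```

```bash
python3 - <<'E'
from h import *
for i in range(3): p,d=camera("wrist")
a=pose()[0];p,d=camera("wrist");W=cloud("wrist",d);print(a)
f=fit(W,"large_capacitor",.459,-.0754,.785); print(f)
x,y,t=f[0]; print(to([x,y,-.017,t-np.pi/2]))
E
```

```text
[ 0.45999305 -0.07638258  0.06080965 -0.79042506]
(array([ 0.4586, -0.0764,  0.7832]), np.float64(0.041), 6551, 0.0366)
[-1.0480e+00 -1.5260e+00  7.8131e+01 -3.0000e-03]
```

>>> move_arm(series=[[[1,-1,-1,8,0],[1,-1,-1,20,0],[1,-1,-1,32,0],[1,-1,-1,44,0],[1,-1,-1,54,0],[1,-1,-1,63,0],[1,-1,-1,70,0],[1,-1,-1,75,0],[1,-1,-1,77,0],[1,-1,-1,77,0]]])

```text
time_s: 22.9
eef_pos: [0.4579, -0.0759, -0.0165]
eef_rot: [-0.0, 0.924, 0.381, -0.0]
wrist_force: [-0.8, 0.8, 0.9]
opening: 1.004
grasp_force: 0.0
```

>>> move_arm(series=[[[0.8,0,0,0,0],[0.6,0,0,0,0],[0.5,0,0,0,0],[0.4,0,0,0,0],[0.3,0,0,0,0],[0.2,0,0,0,0],[0.2,0,0,0,0],[0.2,0,0,0,0],[0.2,0,0,0,0],[0.2,0,0,0,0]]])

```text
time_s: 23.73
eef_pos: [0.4588, -0.0763, -0.0154]
eef_rot: [0.001, 0.924, 0.382, 0.0]
wrist_force: [-1.2, 0.2, 6.3]
opening: 0.425
grasp_force: 59.8
```

>>> move_arm(series=[[[0.2,0,0,-4,0],[0.2,0,0,-12,0],[0.2,0,0,-24,0],[0.2,0,0,-38,0],[0.2,0,0,-52,0],[0.2,0,0,-66,0],[0.2,0,0,-80,0],[0.2,0,0,-90,0],[0.2,0,0,-97,0],[0.2,0,0,-100,0]]])

```text
time_s: 24.57
eef_pos: [0.4586, -0.0761, 0.0851]
eef_rot: [0.001, 0.924, 0.382, 0.001]
wrist_force: [0.2, 0.4, -0.9]
opening: 0.421
grasp_force: 60.0
```

```bash
python3 - <<'E'
from h import *
a=pose()[0]; print(a); print(to([.6233,-.0935,.07,-1.274],a))
E
```

```text
[ 0.45859579 -0.07609133  0.08508908 -0.7879197 ]
[104.478 128.51   15.089   0.486]
```

>>> move_arm(series=[[[0.2,4,5,0,0.02],[0.2,14,17,0,0.06],[0.2,28,34,0,0.13],[0.2,44,54,0,0.2],[0.2,60,74,0,0.28],[0.2,76,94,3,0.35],[0.2,90,111,7,0.42],[0.2,100,123,11,0.47],[0.2,104.5,128.5,14,0.486],[0.2,104.5,128.5,15,0.486]]])

```text
time_s: 25.4
eef_pos: [0.6231, -0.0932, 0.067]
eef_rot: [-0.0, 0.989, 0.148, -0.001]
wrist_force: [-0.2, 1.4, -0.6]
opening: 0.421
grasp_force: 60.1
```

```bash
python3 chk.py large_capacitor wide_saddle_mount 0.124
```

```text
[ 0.62142402 -0.09289107  0.06796059 -1.273036  ]
(array([ 0.6234, -0.0936,  0.2954]), np.float64(0.037), 8103, 0.0107)
6371 along axis [-0.0315 -0.0302  0.0423  0.0478] z [0.12116373 0.12296779]
```

View pics/large_capacitor.png

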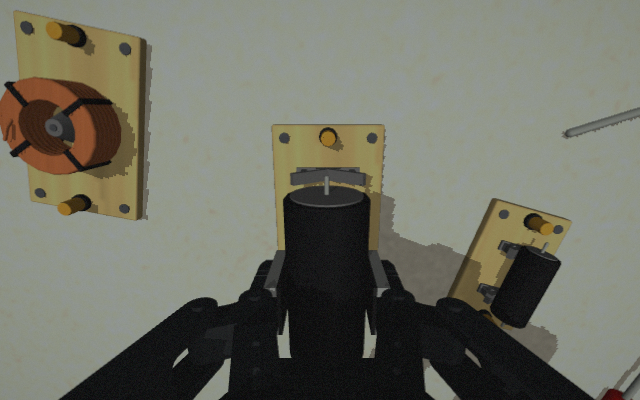

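>>> move_arm(series=[[[0.2,0,0,6,0],[0.2,0,0,14,0],[0.2,0,0,22,0],[0.2,0,0,30,0],[0.2,0,0,38,0],[0.2,0,0,46,0],[0.2,0,0,53,0],[0.2,0,0,58,0],[0.2,0,0,62,0],[0.2,0,0,63.5,0]]])

```text
time_s: 26.43
eef_pos: [0.6226, -0.0934, 0.0057]
eef_rot: [-0.0, 0.989, 0.148, -0.001]
wrist_force: [-7.4, 1.4, 14.6]
opening: 0.428
grasp_force: 61.5
```

```bash
python3 - <<'E'
from h import *
camera("wrist");print(pose()[0],pose()[1]["wrist_force"])
E
```

```text
[ 0.62256924 -0.09337931  0.00581144 -1.27384806] [-3.54929623  0.03781895  3.29925363]
```

Seated; release and go to the small coil.

>>> move_arm(series=[[[0.2,0,0,0,0],[0.3,0,0,0,0],[0.35,0,0,0,0],[0.4,0,0,0,0],[0.45,0,0,0,0],[0.5,0,0,0,0],[0.6,0,0,0,0],[0.7,0,0,0,0],[0.75,0,0,0,0],[0.75,0,0,0,0]]])

```text
time_s: 27.32
eef_pos: [0.6228, -0.0933, 0.0053]
eef_rot: [0.0, 0.989, 0.148, 0.0]
wrist_force: [0.4, -0.2, -0.8]
opening: 0.748
grasp_force: 0.0
```

>>> move_arm(series=[[[0.75,0,0,0,0],[0.75,0,0,-5,0],[0.75,0,0,-15,0],[0.75,0,0,-30,0],[0.75,0,0,-45,0],[0.8,0,0,-60,0],[1,0,0,-75,0],[1,0,0,-85,0],[1,0,0,-90,0],[1,0,0,-90,0]]])

```text
time_s: 28.15
eef_pos: [0.6238, -0.0937, 0.0973]
eef_rot: [0.001, 0.989, 0.148, 0.001]
wrist_force: [0.8, -0.7, 0.6]
opening: 1.001
grasp_force: 0.0
```

```bash
python3 - <<'E'
from h import *
for i in range(3): p,d=camera("wrist")
a=pose()[0];p,d=camera("wrist");W=cloud("wrist",d);print(a)
V=W.copy();V[...,2]-=.021;print(fit(V,"large_capacitor",.623,-.0935,.296))
V=W.copy();V[...,2]-=.009; print(fit(V,"large_coil",.634,.0925,0))
print(to([.4645,.220,.08,-1.5],a))
E
```

```text
[ 0.62212683 -0.09309116  0.09453388 -1.27399609]
(array([ 0.6222, -0.0937,  0.2966]), np.float64(0.045), 5928, 0.0362)
(array([0.6335, 0.0916, 0.003 ]), np.float64(0.103), 6761, 0.0263)
[-5.91680e+01 -3.45502e+02  1.45340e+01  2.26000e-01]
```

>>> move_arm(series=[[[1,-6,-35,0,0.02],[1,-12,-70,0,0.05],[1,-18,-107,0,0.07],[1,-25,-144,0,0.1],[1,-31,-181,0,0.12],[1,-37,-218,0,0.14],[1,-44,-256,0,0.17],[1,-50,-293,3,0.2],[1,-56,-328,9,0.22],[1,-59,-345,14.5,0.226]]])

```text
time_s: 29.18
eef_pos: [0.4626, 0.2222, 0.0799]
eef_rot: [-0.0, 0.999, 0.036, -0.001]
wrist_force: [-0.9, -0.9, -0.5]
opening: 1.003
grasp_force: 0.0
```

```bash
python3 - <<'E'
from h import *
for i in range(5): p,d=camera("wrist")
a=pose()[0];p,d=camera("wrist");W=cloud("wrist",d);print(a);cv2.imwrite("pics/w8.png",p)
f=fit(W,"small_coil",.4645,.22,0); print(f)
x,y,t=f[0]; print(to([x,y,-.020,-1.5]))
E
```

```text
[ 0.46571192  0.21883813  0.08064255 -1.49972145]
(array([ 0.4632,  0.2185, -0.002 ]), np.float64(0.072), 2030, 0.0211)
[-2.96100e+00 -1.76000e-01  1.00887e+02 -1.00000e-03]
```

View pics/w8.png

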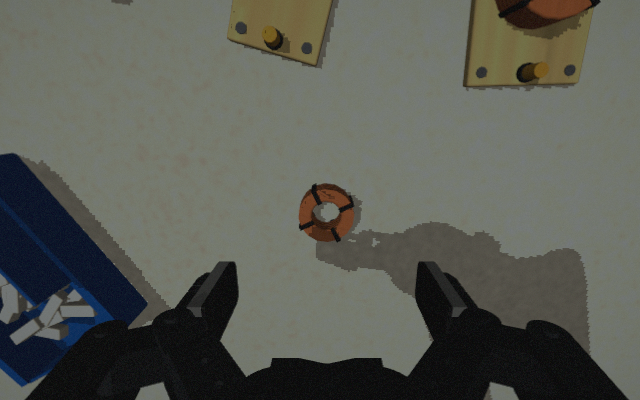

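>>> move_arm(series=[[[1,-2,0,8,0.08],[1,-2,0,22,0.16],[1,-2,0,36,0.24],[1,-2,0,50,0.3],[1,-2,0,64,0.3],[1,-2,0,76,0.3],[1,-2,0,87,0.3],[1,-2,0,95,0.3],[1,-2,0,99,0.3],[1,-2,0,100.5,0.3]]])

```text
time_s: 30.32
eef_pos: [0.4632, 0.2189, -0.0203]
eef_rot: [0.0, 0.993, -0.114, -0.001]
wrist_force: [-0.1, 0.3, 0.0]
opening: 1.0
grasp_force: 0.0
```

>>> move_arm(series=[[[0.8,0,0,0,0],[0.7,0,0,0,0],[0.6,0,0,0,0],[0.5,0,0,0,0],[0.4,0,0,0,0],[0.3,0,0,0,0],[0.3,0,0,0,0],[0.3,0,0,0,0],[0.3,0,0,0,0],[0.3,0,0,0,0]]])

```text
time_s: 31.15
eef_pos: [0.464, 0.2194, -0.0185]
eef_rot: [-0.0, 0.993, -0.114, 0.001]
wrist_force: [-2.6, 0.0, 6.6]
opening: 0.488
grasp_force: 59.7
```

>>> move_arm(series=[[[0.3,0,0,-4,0],[0.3,0,0,-12,0],[0.3,0,0,-24,0],[0.3,0,0,-38,0],[0.3,0,0,-52,0],[0.3,0,0,-66,0],[0.3,0,0,-80,0],[0.3,0,0,-90,0],[0.3,0,0,-97,0],[0.3,0,0,-100,0]]])

```text
time_s: 31.98
eef_pos: [0.4643, 0.2194, 0.082]
eef_rot: [-0.0, 0.993, -0.114, 0.001]
wrist_force: [-0.2, -0.3, -0.9]
opening: 0.495
grasp_force: 60.8
```

```bash
python3 - <<'E'
from h import *
a=pose()[0]; print(a); print(to([.6301,.2566,.04,-1.768],a))
E
```

```text
[ 0.4642578   0.21944114  0.08203999 -1.79992451]
[ 1.53068e+02 -7.38550e+01  4.20400e+01 -3.20000e-02]
```

>>> move_arm(series=[[[0.3,5,-2,0,0],[0.3,18,-9,0,-0.01],[0.3,38,-18,0,-0.01],[0.3,62,-30,0,-0.02],[0.3,88,-42,2,-0.03],[0.3,113,-55,10,-0.03],[0.3,135,-65,20,-0.03],[0.3,148,-71,30,-0.03],[0.3,153,-74,38,-0.03],[0.3,153,-74,42,-0.03]]])

```text
time_s: 32.82
eef_pos: [0.6288, 0.2562, 0.0355]
eef_rot: [0.0, 0.995, -0.1, -0.002]
wrist_force: [-0.1, 0.5, -1.2]
opening: 0.493
grasp_force: 60.9
```

```bash
python3 - <<'E'
from h import *
for i in range(3): p,d=camera("wrist")
a=pose()[0];p,d=camera("wrist");W=cloud("wrist",d);print(a);cv2.imwrite("pics/w9.png",p)
print(fit(W,"slim_hub_mount",.6301,.2566,-.197))
w=W.reshape(-1,3); k=(w[:,2]>.074)&(w[:,2]<.084)&(np.hypot(w[:,0]-a[0],w[:,1]-a[1])<.035); q=w[k]; print(len(q),np.percentile(q,[1,99],axis=0))
E
```

```text
[ 0.6275937   0.25629656  0.03726036 -1.7698366 ]
(array([ 0.6298,  0.2543, -0.203 ]), np.float64(0.036), 9592, 0.011)
5548 [[0.60804909 0.22359541 0.0742727 ]
 [0.64904651 0.28607063 0.08324539]]
```

View pics/w9.png

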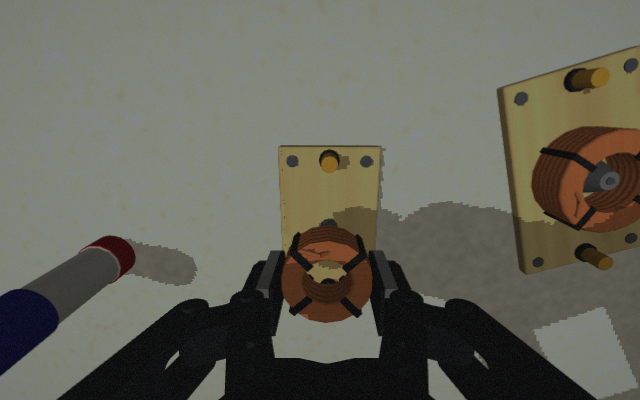

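>>> move_arm(series=[[[0.3,1,1,4,0],[0.3,1,1,10,0],[0.3,1,1,17,0],[0.3,1,1,24,0],[0.3,1,1,31,0],[0.3,1,1,37,0],[0.3,1,1,42,0],[0.3,1,1,45,0],[0.3,1,1,47,0],[0.3,1,1,48,0]]])

```text
time_s: 33.85
eef_pos: [0.6298, 0.2553, -0.0094]
eef_rot: [0.0, 0.995, -0.099, -0.0]
wrist_force: [-4.6, -1.7, 7.5]
opening: 0.491
grasp_force: 61.6
```

```bash
python3 - <<'E'
from h import *
camera("wrist");camera("wrist");print(pose()[0],pose()[1]["wrist_force"])
E
```

```text
[ 0.63042172  0.25543719 -0.00923905 -1.77002125] [-0.16423853  0.67390132 -0.90799045]
```

>>> move_arm(series=[[[0.3,0,0,0.5,0],[0.3,0,0,0.8,0],[0.35,0,0,0.8,0],[0.4,0,0,0.8,0],[0.45,0,0,0.8,0],[0.5,0,0,0.8,0],[0.6,0,0,0.8,0],[0.7,0,0,0.8,0],[0.8,0,0,0.8,0],[0.8,0,0,0.8,0]]])

```text
time_s: 34.78
eef_pos: [0.63, 0.2553, -0.0106]
eef_rot: [0.0, 0.995, -0.099, -0.0]
wrist_force: [0.7, -1.1, -0.2]
opening: 0.801
grasp_force: 0.0
```

>>> move_arm(series=[[[0.8,0,0,0,0],[0.8,0,0,-5,0],[0.8,0,0,-15,0],[0.8,0,0,-30,0],[0.8,0,0,-45,0],[0.8,0,0,-65,0],[0.8,0,0,-85,0],[0.8,0,0,-105,0],[0.8,0,0,-115,0],[0.8,0,0,-120,0]]])

```text
time_s: 35.62
eef_pos: [0.6319, 0.2558, 0.1138]
eef_rot: [-0.001, 0.995, -0.099, 0.003]
wrist_force: [0.3, 0.4, 0.8]
opening: 0.802
grasp_force: 0.0
```

```bash
python3 - <<'E'
from h import *
for i in range(4): p,d=camera("wrist")
C={"wrist":cloud("wrist",d)}
for n in("scene","side"):
    C[n]=cloud(n,camera(n)[1])
for n,m,h in(("large_coil","thick_hub_mount",.009),("small_coil","slim_hub_mount",.009),("large_capacitor","wide_saddle_mount",.021),("small_capacitor","narrow_saddle_mount",.020)):
    for c,W in C.items():
        V=W.copy();V[...,2]-=h; print(n,c,fit(V,n,*G[m]))
print(pose()[0])
E
```

```text
large_coil wrist (array([0.6324, 0.0928, 0.0978]), np.float64(0.097), 5059, 0.0255)
large_coil scene (array([0.635 , 0.0949, 0.1262]), np.float64(0.096), 457, 0.0244)
large_coil side (array([0.6326, 0.0904, 0.1182]), np.float64(0.127), 309, 0.0229)
small_coil wrist (array([ 0.6293,  0.2552, -0.097 ]), np.float64(0.098), 2100, 0.0196)
small_coil scene (array([ 0.6315,  0.2575, -0.148 ]), np.float64(0.101), 287, 0.0185)
small_coil side (array([ 0.6297,  0.2541, -0.1615]), np.float64(0.145), 145, 0.0166)
large_capacitor wrist None
large_capacitor scene (array([ 0.6264, -0.0913,  0.3304]), np.float64(0.085), 470, 0.0334)
large_capacitor side (array([ 0.6198, -0.0965,  0.3111]), np.float64(0.156), 523, 0.0314)
small_capacitor wrist None
small_capacitor scene (array([ 0.6207, -0.2444,  0.0505]), np.float64(0.107), 201, 0.0214)
small_capacitor side (array([ 0.619 , -0.2469,  0.0468]), np.float64(0.12), 325, 0.0214)
[ 0.62900852  0.25510102  0.10793426 -1.77004682]
```

All four are seated within a few millimetres of their mounts' centres, at the right heights. Handing in.

```bash
python3 -c "
from bench import order
print(order.hand_in())"
```

```text
the job is handed in; nothing more can be done
None
```

Both coils are on their hubs and both capacitors are in their saddles, released, centred to within about 4 mm and at the right heights by the cameras; the job was handed in at about 36 s with no verdict returned, and the glue stick and screwdriver were never touched.

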